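# Stack slide cases on the sloping shelf

## Robot

A 7-joint arm with a two-finger parallel gripper is mounted at the origin on the work surface. World frame = base frame: x ahead of the robot, y to its left, z up, the work surface at z = 0. Lengths are in m, angles in rad, forces in N, time in s.
With the tool pointing down it reaches from about 0.375 to 0.925 m from the base axis. Payload 3.1 kg.
Tool frame: the origin (TCP) lies on the centre line of the jaws, within the pads' length; the fingertips stand 11 mm ahead of it and the grasp point (between the pads) lies 8 mm behind it; x points along the fingers, y is the direction in which the jaws open and shut, and the axes are right-handed (so a half turn about x gives the same grasp; the last joint's range is limited). The gripper opens to 85 mm and grips with 20 to 120 N. Pads are 22 mm wide; open, the fingers measure 114 mm over their backs; the gripper's body (76 mm by 85 mm) begins 54 mm behind the grasp point. The pads swing forward as they close: fully open they stand 13 mm farther back than shut.
Start: joints at [-1.44, 0.383, 0.044, 1.598, -0.018, 1.161, -0.05], TCP at [0.147, 0.633, 0.242] pointing down, gripper open.
Joint ranges: [-2.61, 2.61], [-0.41, 2.15], [-1.48, 1.57], [0, 2.5], [-1.57, 4.71], [0.05, 1.97], [-2.85, 2.85]. Speed limits (rad/s): [2.79, 2.79, 3.14, 3.14, 3.14, 3.14, 3.14].

## Interface

Orientations are given as [roll, pitch, yaw] about the fixed x, y, z axes, in that order (R = Rz(yaw) Ry(pitch) Rx(roll)).
In Python, from rig import r, eyes gives the robot as it stands.
- The arm moves only by the shell command python3 -m creep 'ROWS' [FORCE]. ROWS is a JSON object of lists of equal length, an entry for each row: "jaw": the finger opening in m, from 0 to 0.0854; "dp": the shift along the world's x, y, z in m, a list of three; "twist": the turn, a rotation vector about the world's x, y, z in rad, a list of three. A call has 1 to 12 rows; each row shifts and turns the commanded pose from where the row before left it; what a row does not reach is not made up. A row lasts 1/8 s, in which the tool goes at most 62.5 mm and 10.7 degrees, less where a joint would pass 70% of its speed; a pose out of reach is approached as far as the arm can. A call is refused whole if a number of a shift passes 0.0625 or a number of a turn 0.188, either way. A call with a gripper value outside its range is refused whole. The fingers move at their own pace and stop on an object; FORCE is the grip in N (left out, the last holds). Time passes only in rows, so rows that do not move let the fingers close. It gives the time, the measured TCP pose, the force and the opening at its end, in the units of the state.
- r.state(): the state, without advancing time (a new reading comes with each control period).
- eyes.get_image(name): name is "side" or "top" or "wrist"; returns the picture (400x640x3 uint8, blue, green, red); there is no depth.
- eyes.camera_model(name): a dict with "K" (3x3 intrinsics, pixels), "k1" (the pictures are not rectified: a ray, as slopes to the right and down, at radius r is drawn at 1 + k1 r^2 times it, then the intrinsics apply), "position" and "rotation" of the camera in the world. Camera axes: x right, y down, z forward; pixel columns grow to the right and rows downward; lengths in m; the calibration is good to about 2 mm. A picture is of the moment at which its call begins: read the wrist's pose just before it. camera_model takes no time and is no camera call; for the wrist camera it gives the pose at the moment of the call.
- r.close_job(): hands the job in, once; it reports no verdict.
The state is a dict: "time": time; "joint_positions": joint angles; "qd": joint speeds; "tau": joint torques, N m; "eef_pos": TCP position; "orientation": TCP orientation; "ft_force": force on the tool from outside, world axes, zero at the start; "wrist_torque": the same for the moment, N m; "grip_width": finger opening in m.
Only numpy, scipy, OpenCV 4.12 (cv2) and the standard library are available. Lean on these libraries where they do the work, as an engineer would, in place of code of your own. Each camera call takes 0.05 s, during which the arm holds its last target.

## Task

The slide cases hold glass slides and belong in one neat stack on the small sloping steel shelf. First push the wide case, which lies crooked on the shelf, down the slope until it is square and its whole end touches the backstop; then lay the middle-width case on it, and the narrow case on top of that, each centred on the one below, flat, and with its end against the backstop too. Set the cases down rather than dropping them, and leave the other things on the bench where they stand.

Things in the scene. Friction and masses are not known exactly. Their poses are not given: they have to be found in the camera images.
- shelf: Fixed dark steel board on wire legs, 185 mm long (x), 130 wide (y), no side walls, sloping 0.31 rad down, away from the robot, to a backstop square to it. Origin: middle of the inner corner of board and backstop, 24 mm above the bench. Axes are the board's: x down the slope into the backstop (board from x -0.185 to 0), y along the backstop, z out of the board. Cases do not slide down by themselves.
- backstop_top (a point): Middle of the upper edge of the shelf's backstop, a plate 6 mm thick as wide as the board, its inner face at the shelf's x = 0, standing 40 mm above the board. Axes as the shelf's.
- wide_case: Flat closed slide case, grey plastic with a blank paper strip across one end, 104 mm long, 60 mm wide, 12 mm thick, about 90 g. Starts lying on the shelf, some way up the slope and a little crooked, its length roughly down the slope. The origin is the centre of its underside; x along its length, y across its width, z up through the lid. Ends may be swapped: it works either way round.
- middle_case: Flat closed slide case of the same kind, 92 mm long, 46 mm wide, 12 mm thick, about 65 g. Starts flat on the bench on one side of the shelf. The origin is the centre of its underside; x along its length, y across its width, z up through the lid. Ends may be swapped: it works either way round.
- narrow_case: Flat closed slide case of the same kind, 80 mm long, 32 mm wide, 12 mm thick, about 40 g. Starts flat on the bench on the other side of the shelf. The origin is the centre of its underside; x along its length, y across its width, z up through the lid. Ends may be swapped: it works either way round.
- flask_a: Bystander: conical glass flask, 116 mm tall, 74 mm across the foot. Origin under its centre.
- flask_b: Bystander: conical glass flask, 99 mm tall, 63 mm across the foot. Origin under its centre.
- beaker: Bystander: glass beaker, 85 mm tall, 66 mm across. Origin under its centre.
- petri_dish: Bystander: covered glass dish, 94 mm across, 16 mm tall. Origin under its centre.
- oil_bottle: Bystander: small amber bottle, 28 mm across, 55 mm tall. Origin under its centre.
- marker: Bystander: marker pen lying on the bench, 135 mm long (x), 14 mm thick. Origin at its underside, near the middle.
- jar: Bystander: white jar, 52 mm across, 60 mm tall. Origin under its centre.

How it is judged:
By the outcome, as a careful person would: the job done as asked, in the order asked, and still so for the second after the job is handed in, with the robot touching nothing.
It also fails if it takes over 72 s, if anything falls off the work surface, if the arm or the gripper's body presses on something with over 40 N, if the wrist force passes 120 N, or if a joint passes its speed limit or range.

## Working session

There is one attempt and no reset: what is moved stays moved. The work goes in short steps, Python scripts to look and compute and a shell command to move; the robot and the scene stay as the last step left them, time stands still between calls to the robot, and variables do not carry over. Pictures are saved under pics/ and viewed, and the job is handed in when it is done.

```bash
ls; mkdir -p pics
python3 - <<'E'
from rig import r, eyes
import cv2
print(r.state())
for n in ("side","top","wrist"):
    m=eyes.camera_model(n); print(n,m)
    cv2.imwrite(f"pics/{n}0.png",eyes.get_image(n))
E
```

```text
pics
{'time': 0.0, 'joint_positions': array([-1.43976866,  0.38385653,  0.0438744 ,  1.59957545, -0.01788912,
        1.16121845, -0.04992282]), 'qd': array([ 2.56924254e-04, -5.36921813e-07, -4.56465049e-04, -3.24820323e-04,
        1.65381501e-04, -1.75418578e-03, -9.13313636e-04]), 'tau': array([ 2.23268362e-04, -4.33462465e+01,  1.02476668e+00, -2.49514103e+01,
        1.06798421e-02,  1.14774858e-02, -2.50299834e-06]), 'eef_pos': array([0.14726681, 0.63215304, 0.2408732 ]), 'orientation': array([-1.50733444,  1.56813153, -1.73613837]), 'ft_force': array([-1.1905789 ,  0.94024312,  0.32429357]), 'wrist_torque': array([-0.00574259,  0.01638471,  0.011144  ]), 'grip_width': 0.08544861610326115}
side {'K': array([[435.88189158,   0.        , 316.18325081],
       [  0.        , 435.88189158, 197.01053638],
       [  0.        ,   0.        ,   1.        ]]), 'k1': -0.07570427377251217, 'position': array([0.49625144, 0.85569524, 0.89967582]), 'rotation': array([-2.32463727, -0.01638273, -3.07761328])}
top {'K': array([[435.77827144,   0.        , 324.06413374],
       [  0.        , 435.77827144, 197.21299676],
       [  0.        ,   0.        ,   1.        ]]), 'k1': -0.09428950821564436, 'position': array([ 0.32989534, -0.01816519,  1.28515388]), 'rotation': array([-2.97875598, -0.01026121, -1.57416983])}
wrist {'K': array([[348.08832797,   0.        , 323.84734198],
       [  0.        , 348.08832797, 203.05159794],
       [  0.        ,   0.        ,   1.        ]]), 'k1': -0.06613896111078706, 'position': array([0.06691598, 0.649573  , 0.37334437]), 'rotation': array([2.81779342e+00, 1.80066564e-03, 1.34191844e+00])}
```

View pics/side0.png

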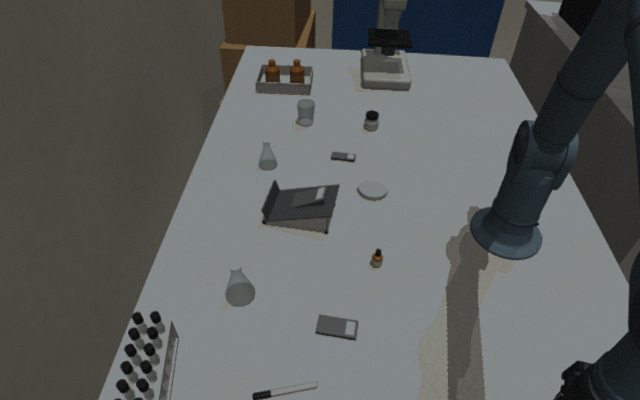

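View pics/top0.png

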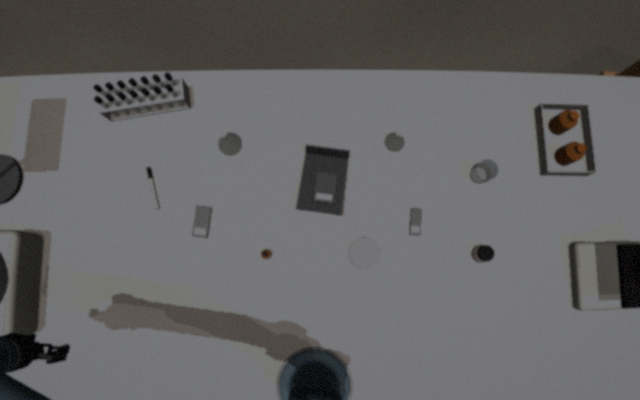

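View pics/wrist0.png

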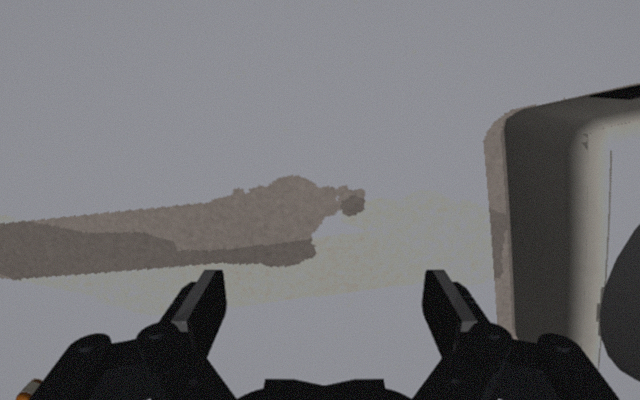

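```bash
cat > h.py <<'E'
import numpy as np, cv2
from scipy.spatial.transform import Rotation as Ro
def R(m): return Ro.from_euler('xyz',m['rotation']).as_matrix()
def rays(m,px):
    px=np.atleast_2d(np.array(px,float)); K=m['K']
    d=np.c_[(px[:,0]-K[0,2])/K[0,0],(px[:,1]-K[1,2])/K[1,1]]
    u=d.copy()
    for _ in range(30): u=d/(1+m['k1']*(u**2).sum(1,keepdims=True))
    return np.c_[u,np.ones(len(u))]@R(m).T
def plane(m,px,p0,n=(0,0,1)):
    d=rays(m,px);o=np.array(m['position']);n=np.array(n,float)
    t=((np.array(p0)-o)@n)/(d@n)
    return o+t[:,None]*d
def proj(m,P):
    q=(np.atleast_2d(P)-m['position'])@R(m)
    u=q[:,:2]/q[:,2:]; u=u*(1+m['k1']*(u**2).sum(1,keepdims=True))
    return u*[m['K'][0,0],m['K'][1,1]]+m['K'][:2,2]
def tri(m1,p1,m2,p2):
    d1=rays(m1,p1);d2=rays(m2,p2);out=[]
    for a,b in zip(d1,d2):
        A=np.c_[a,-b];s=np.linalg.lstsq(A,m2['position']-m1['position'],rcond=None)[0]
        x=m1['position']+s[0]*a;y=m2['position']+s[1]*b
        out.append(np.r_[(x+y)/2,np.linalg.norm(x-y)])
    return np.array(out)
E
python3 - <<'E'
from h import *
from rig import eyes
import numpy as np
np.set_printoptions(precision=4,suppress=True)
m=eyes.camera_model('top');s=eyes.camera_model('side')
names=dict(middle=(202,221,.012),narrow=(415,221,.012),petri=(364,253,.016),flaskL=(230,144,.06),flaskR=(394,142,.06),bottle=(266,254,.05),jar=(484,254,.06),beaker=(481,173,.08),markerA=(149,168,.007),markerB=(158,209,.007))
for k,v in names.items(): print(k,plane(m,[v[:2]],[0,0,v[2]])[0])
for n in('top','side'):
    im=cv2.imread(f'pics/{n}0.png')
    c=im[110:260,180:440] if n=='top' else im[130:350,210:410]
    cv2.imwrite(f'pics/{n}0c.png',cv2.resize(c,None,fx=3 if n=='top' else 2.7,fy=3 if n=='top' else 2.7,interpolation=cv2.INTER_CUBIC))
E
```

```text
middle [0.4686 0.3283 0.012 ]
narrow [ 0.4674 -0.3003  0.012 ]
petri [ 0.3742 -0.1472  0.016 ]
flaskL [0.689  0.2426 0.06  ]
flaskR [ 0.6946 -0.2367  0.06  ]
bottle [0.3709 0.1326 0.05  ]
jar [ 0.3669 -0.4853  0.06  ]
beaker [ 0.5977 -0.4829  0.08  ]
markerA [0.6308 0.5004 0.007 ]
markerB [0.505  0.4646 0.007 ]
```

View pics/top0c.png

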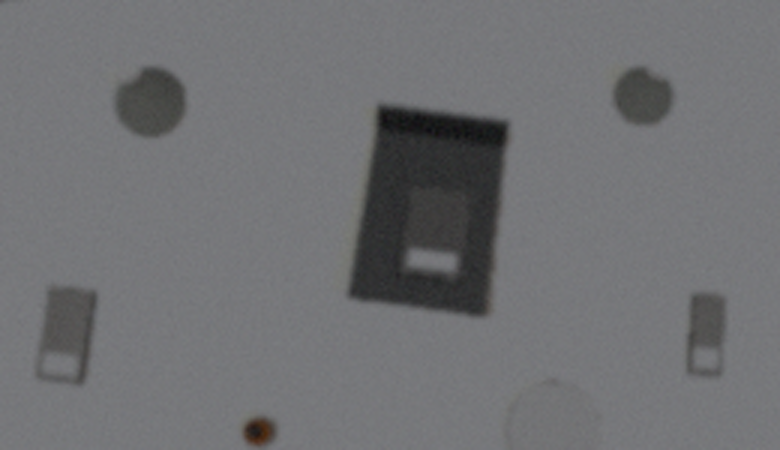

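View pics/side0c.png

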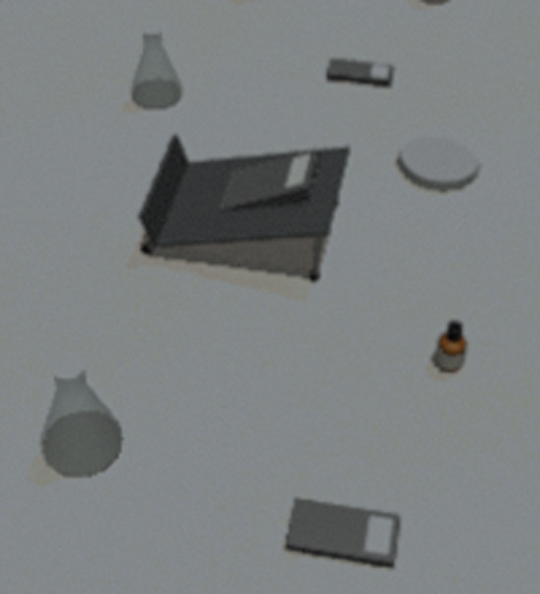

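Run:
```python
from h import *
from rig import eyes,r
np.set_printoptions(precision=4,suppress=True)
m=eyes.camera_model('top');s=eyes.camera_model('side')
print(plane(m,[(306.3,145),(349.3,150.7)],[0,0,.061]))
print(plane(m,[(296,209),(342.3,215)],[0,0,.0804]))
f=lambda p:(p[0]/3+180,p[1]/3+110)
print('mid',plane(m,[f(p) for p in((49,287),(95,291),(84,383),(38,377))],[0,0,.012]))
print('nar',plane(m,[f(p) for p in((692,293),(725,295),(721,376),(688,373))],[0,0,.012]))
st=r.state();print(Ro.from_euler('xyz',st['orientation']).as_matrix())
```

```text
[[ 0.6849  0.0197  0.061 ]
 [ 0.6677 -0.1051  0.061 ]]
[[ 0.4946  0.0472  0.0804]
 [ 0.4775 -0.0818  0.0804]]
mid [[0.5143 0.3471 0.012 ]
 [0.5102 0.301  0.012 ]
 [0.4195 0.3086 0.012 ]
 [0.4252 0.3544 0.012 ]]
nar [[ 0.5072 -0.2888  0.012 ]
 [ 0.5051 -0.3217  0.012 ]
 [ 0.4249 -0.3147  0.012 ]
 [ 0.4281 -0.2821  0.012 ]]
[[-0.0004  0.2268  0.974 ]
 [-0.0021  0.974  -0.2268]
 [-1.     -0.0021  0.0001]]
```

```bash
python3 -m creep '{"jaw":[0.085,0.085,0.085,0.085,0.085,0.085,0.085,0.085,0.085,0.085,0.085,0.085],"dp":[[0.031,-0.05,0.004],[0.031,-0.05,0.004],[0.031,-0.05,0.004],[0.031,-0.05,0.004],[0.031,-0.05,0.004],[0.031,-0.05,0.004],[0.031,-0.05,0.004],[0.031,-0.05,0.004],[0.031,-0.05,0.004],[0.031,-0.05,0.004],[0.031,-0.05,0.004],[0.031,-0.05,0.004]],"twist":[[0,0,0.008],[0,0,0.008],[0,0,0.008],[0,0,0.008],[0,0,0.008],[0,0,0.008],[0,0,0.008],[0,0,0.008],[0,0,0.008],[0,0,0.008],[0,0,0.008],[0,0,0.008]]}'
python3 -m creep '{"jaw":[0.04,0.04,0.04,0.04],"dp":[[0.02,-0.03,0],[0.01,-0.03,0],[0,0,0],[0,0,0]],"twist":[[0,0,0],[0,0,0],[0,0,0],[0,0,0]]}'
python3 - <<'E'
from rig import r,eyes
import cv2,pickle
im=eyes.get_image('wrist');pickle.dump(eyes.camera_model('wrist'),open('w1.pkl','wb'));cv2.imwrite('pics/w1.png',im)
s=r.state();print(s['eef_pos'],s['orientation'],s['ft_force'],s['grip_width'])
E
```

```text
time: 1.65
eef_pos: [0.5199, 0.0315, 0.2904]
orientation: [1.37, 1.57, 1.238]
ft_force: [0.8, 0.1, -0.2]
grip_width: 0.0854
time: 2.15
eef_pos: [0.549, -0.026, 0.2898]
orientation: [2.638, 1.569, 2.505]
ft_force: [1.2, 0.5, 0.2]
grip_width: 0.04
[ 0.54897421 -0.02534199  0.28988501] [2.49845587 1.56946338 2.36770613] [ 0.3445292   0.05459106 -0.02611783] 0.04024154651334722
```

View pics/w1.png

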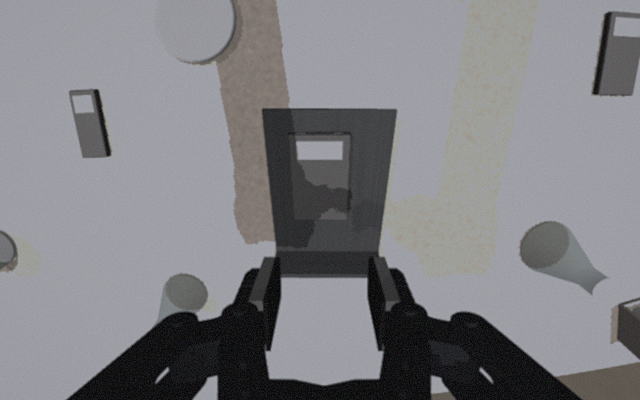

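Run:
```python
import cv2
im=cv2.imread('pics/w1.png')[95:290,245:415]
im=cv2.convertScaleAbs(im,alpha=2.2,beta=-60)
cv2.imwrite('pics/w1c.png',cv2.resize(im,None,fx=3,fy=3,interpolation=cv2.INTER_CUBIC))
```

```text
(no output)
```

View pics/w1c.png

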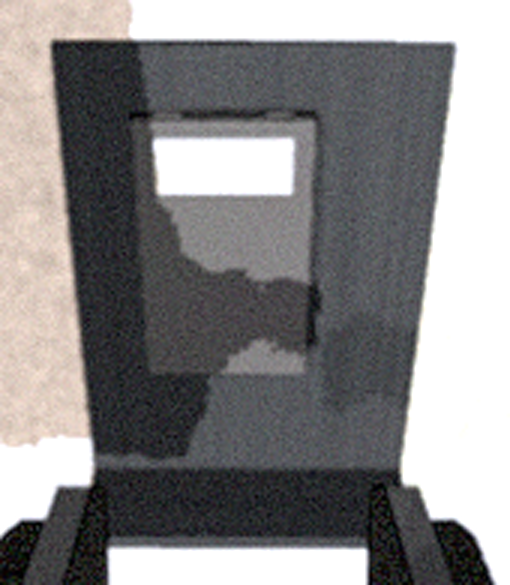

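```bash
cat >> h.py <<'E'
TH=0.31
def shelfR(yaw): return Ro.from_euler('z',yaw).as_matrix()@Ro.from_euler('y',TH).as_matrix()
E
python3 - <<'E'
from h import *
import pickle
np.set_printoptions(precision=4,suppress=True)
m=pickle.load(open('w1.pkl','rb'))
f=lambda p:(p[0]/3+245-.33,p[1]/3+95-.33)
near=plane(m,[f((52,42)),f((455,43))],[0,0,.0804]);far=plane(m,[f((95,470)),f((402,470))],[0,0,.024])
print(near,far,np.linalg.norm(near[0]-near[1]),np.linalg.norm(far[0]-far[1]),np.linalg.norm(near.mean(0)-far.mean(0)))
y=(near[1]-near[0])+(far[1]-far[0]);xx=far.mean(0)-near.mean(0)
print('yaw from y',np.arctan2(-y[0],y[1]),'from x',np.arctan2(xx[1],xx[0]))
yaw=np.arctan2(-y[0],y[1])
R_=shelfR(yaw); 
O=((near.mean(0)+R_[:,0]*.185)+far.mean(0))/2
print('O',O)
c=plane(m,[f(p) for p in((133,120),(315,120),(306,375),(150,375))],O+R_[:,2]*.012,R_[:,2])
q=(c-O)@R_;print(q)
print('centre',q.mean(0), 'len',np.linalg.norm(q[0]-q[3]),np.linalg.norm(q[1]-q[2]),'wid',np.linalg.norm(q[0]-q[1]),np.linalg.norm(q[3]-q[2]))
E
```

```text
[[ 0.4787 -0.077   0.0804]
 [ 0.4957  0.0504  0.0804]] [[ 0.6555 -0.1014  0.024 ]
 [ 0.6726  0.0274  0.024 ]] 0.12847926101075552 0.12986108374691313 0.187170995523185
yaw from y -0.13235572079892483 from x -0.13313180634882493
O [ 0.663  -0.0368  0.024 ]
[[-0.1648 -0.0385  0.012 ]
 [-0.1648  0.0197  0.012 ]
 [-0.0601  0.0211  0.012 ]
 [-0.06   -0.038   0.012 ]]
centre [-0.1124 -0.0089  0.012 ] len 0.10477581184490774 0.10477368866830455 wid 0.05822167858098902 0.059036045033910856
```

Run:
```python
import cv2
for n,(a,b,c,d) in dict(w1=(240,340,230,420),wrist0=(250,370,150,500)).items():
    im=cv2.imread(f'pics/{n}.png')[a:b,c:d]
    im=cv2.convertScaleAbs(im,alpha=3,beta=0)
    cv2.imwrite(f'pics/{n}f.png',cv2.resize(im,None,fx=2.2 if n!='w1' else 4,fy=2.2 if n!='w1' else 4,interpolation=cv2.INTER_CUBIC))
from h import *
import pickle
np.set_printoptions(precision=4,suppress=True)
m=pickle.load(open('w1.pkl','rb'))
T=np.array([0.54897421,-0.02534199,0.28988501]);Rt=Ro.from_euler('xyz',[2.49845587,1.56946338,2.36770613]).as_matrix()
print('tool in world',Rt); 
for x in (0,.005,.008,.011,.014):
    print(x,proj(m,[T+Rt@[x,s*.02,z] for s in(1,-1) for z in(-.011,.011)]))
print('cam in tool',Rt.T@(m['position']-T))
```

```text
tool in world [[-0.001   0.1304  0.9915]
 [ 0.0009  0.9915 -0.1304]
 [-1.      0.0008 -0.0011]]
0 [[374.3114 262.6937]
 [371.8596 306.2361]
 [280.6398 262.7576]
 [282.757  306.3164]]
0.005 [[372.7614 257.2596]
 [370.4673 299.8175]
 [281.9556 257.3181]
 [283.9377 299.8914]]
0.008 [[371.8752 254.1549]
 [369.6688 296.139 ]
 [282.7079 254.2106]
 [284.6148 296.2095]]
0.011 [[371.02   251.1598]
 [368.8963 292.5824]
 [283.4338 251.2128]
 [285.2698 292.6498]]
0.014 [[370.1941 248.2685]
 [368.1487 289.1419]
 [284.1349 248.319 ]
 [285.9037 289.2063]]
cam in tool [-0.1324 -0.0016 -0.0823]
```

View pics/w1f.png

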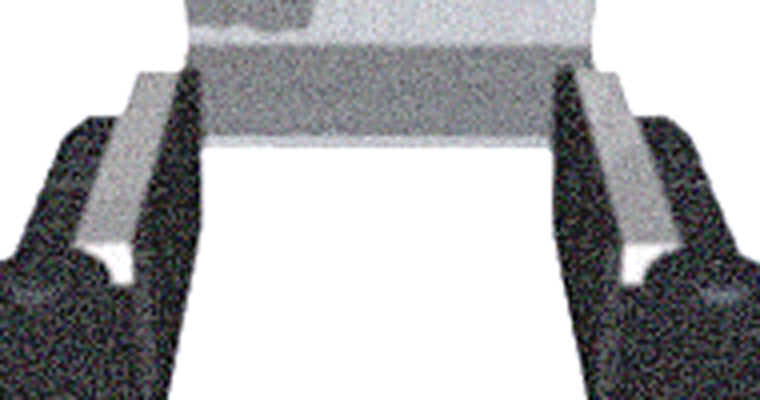

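View pics/wrist0f.png

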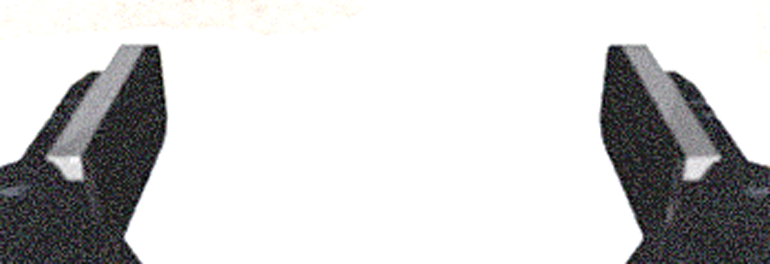

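Run:
```python
from h import *
import pickle
from rig import eyes
np.set_printoptions(precision=4,suppress=True)
m=pickle.load(open('w1.pkl','rb'))
T=np.array([0.54897421,-0.02534199,0.28988501]);Rt=Ro.from_euler('xyz',[2.49845587,1.56946338,2.36770613]).as_matrix()
for px,s,w in (((277.5,257),-1,.0402),((372.5,257),1,.0402),((280.3,292.5),-1,.0402),((368.5,292.5),1,.0402),((221.8,270.5),-1,.0854),((426.8,270.5),1,.0854),((225.5,305),-1,.0854)):
    p=plane(m,[px],T+Rt@[0,s*w/2,0],Rt[:,1]); print(w,(p-T)@Rt)
```

```text
0.0402 [[-0.0076 -0.0201 -0.0177]]
0.0402 [[ 0.0064  0.0201 -0.0104]]
0.0402 [[-0.0047 -0.0201  0.0007]]
0.0402 [[0.013  0.0201 0.0122]]
0.0854 [[-0.0091 -0.0427 -0.0122]]
0.0854 [[-0.0009  0.0427 -0.0076]]
0.0854 [[-0.0094 -0.0427  0.0039]]
```

```bash
cat >> h.py <<'E'
O=np.array([.663,-.0368,.024]); YAW=-.1328; RS=shelfR(YAW)
def S2W(p): return O+RS@np.array(p)
def W2S(p): return (np.array(p)-O)@RS
def tool(st):  # tool pose in shelf frame: position, and rotvec error (world) to square attitude
    Rt=Ro.from_euler('xyz',st['orientation']).as_matrix()
    tgt=np.c_[-RS[:,2],RS[:,1],RS[:,0]]
    return W2S(st['eef_pos']), Ro.from_matrix(tgt@Rt.T).as_rotvec()
def rep():
    from rig import r
    st=r.state();p,e=tool(st);np.set_printoptions(precision=4,suppress=True)
    print('t',round(st['time'],2),'world',st['eef_pos'],'shelf',p,'err',e,'F_shelf',RS.T@st['ft_force'],'grip',st['grip_width'])
    return st,p,e
E
python3 - <<'E'
from h import *
st,p,e=rep()
t=S2W([-.183,-.009,.06]);print(t-st['eef_pos']);print('axes',RS)
E
```

```text
t 2.2 world [ 0.549  -0.0253  0.2899] shelf [-0.1902 -0.0037  0.2183] err [ 0.0398  0.3064 -0.0019] F_shelf [0.3263 0.0997 0.0771] grip 0.04024154651334722
[-0.0418  0.0003 -0.1529]
axes [[ 0.9439  0.1324  0.3024]
 [-0.1261  0.9912 -0.0404]
 [-0.3051  0.      0.9523]]
```

```bash
python3 -m creep '{"jaw":[0.03,0.03,0.03,0.03,0.03,0.03],"dp":[[-0.01,0,-0.03],[-0.01,0,-0.04],[-0.01,0,-0.04],[-0.012,0,-0.043],[0,0,0],[0,0,0]],"twist":[[0.013,0.102,-0.001],[0.013,0.102,-0.001],[0.013,0.102,0],[0,0,0],[0,0,0],[0,0,0]]}'; python3 -c "
from h import *
rep()"
```

```text
time: 2.95
eef_pos: [0.5086, -0.026, 0.1387]
orientation: [-3.137, 1.264, 3.013]
ft_force: [0.8, -0.3, 0.1]
grip_width: 0.0297
t 2.95 world [ 0.5086 -0.026   0.1387] shelf [-0.1821 -0.0098  0.0621] err [ 0.0017  0.0035 -0.    ] F_shelf [ 0.782  -0.1639  0.3432] grip 0.029717220648560652
```

```bash
python3 -m creep '{"jaw":[0.03,0.03,0.03,0.03],"dp":[[-0.0067,0.0009,-0.021],[-0.0067,0.0009,-0.021],[0,0,0],[0,0,0]],"twist":[[0.001,0.002,0],[0,0.001,0],[0,0,0],[0,0,0]]}'
python3 - <<'E'
from h import *
rep()
from rig import eyes
im=eyes.get_image('wrist');cv2.imwrite('pics/w2.png',im)
rep()
E
```

```text
time: 3.45
eef_pos: [0.4961, -0.025, 0.0973]
orientation: [-3.14, 1.263, 3.009]
ft_force: [0.5, 0.8, 0.6]
grip_width: 0.0298
t 3.45 world [ 0.4961 -0.025   0.0973] shelf [-0.1813 -0.0104  0.0189] err [0.001  0.0026 0.0012] F_shelf [0.208  0.8192 0.6795] grip 0.029779328642173614
t 3.5 world [ 0.4961 -0.0251  0.0972] shelf [-0.1813 -0.0105  0.0188] err [0.001  0.0026 0.0013] F_shelf [ 0.2882 -0.5973 -0.0416] grip 0.029886151736454602
```

View pics/w2.png

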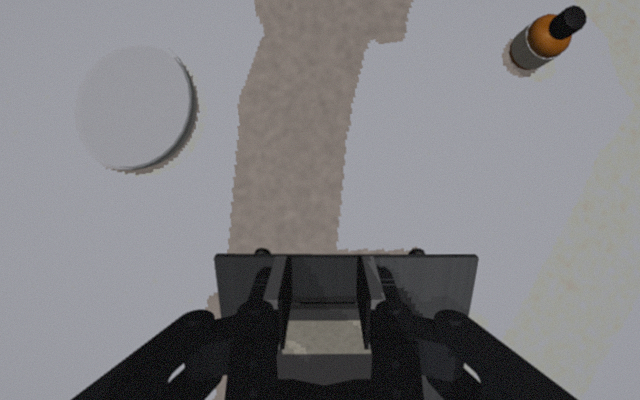

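```bash
python3 -m creep '{"jaw":[0.03,0.03,0.03],"dp":[[-0.0009,0.0005,-0.0028],[-0.0009,0.0005,-0.0028],[0,0,0]],"twist":[[0,0.001,0],[0,0.001,0],[0,0,0]]}'; python3 -m creep '{"jaw":[0.03,0.03],"dp":[[-0.0005,0,-0.0014],[0,0,0]],"twist":[[0,0,0],[0,0,0]]}';python3 -m creep '{"jaw":[0.03,0.03],"dp":[[-0.0005,0,-0.0014],[0,0,0]],"twist":[[0,0,0],[0,0,0]]}'; python3 -c "
from h import *
rep()"
```

```text
time: 3.88
eef_pos: [0.4927, -0.0241, 0.0899]
orientation: [-3.136, 1.258, 3.012]
ft_force: [1.5, -0.3, 1.9]
grip_width: 0.03
time: 4.12
eef_pos: [0.4927, -0.0241, 0.0898]
orientation: [-3.139, 1.258, 3.01]
ft_force: [-0.1, 0.1, 8.7]
grip_width: 0.0301
time: 4.38
eef_pos: [0.4927, -0.0241, 0.0898]
orientation: [-3.141, 1.258, 3.007]
ft_force: [-0.4, 1.1, 15.1]
grip_width: 0.0297
t 4.38 world [ 0.4927 -0.0241  0.0898] shelf [-0.1824 -0.01    0.0106] err [-0.0003 -0.0026  0.0019] F_shelf [-5.1319  0.9948 14.1759] grip 0.029652333686820142
```

```bash
python3 -m creep '{"jaw":[0.03,0.03,0.03],"dp":[[0.0015,0,0.0048],[0,0.001,0],[0,0,0]],"twist":[[0,-0.002,0.002],[0,0,0],[0,0,0]]}'; python3 -c "
from h import *
rep()"
python3 -m creep '{"jaw":[0.03,0.03,0.03,0.03,0.03,0.03,0.03,0.03,0.03,0.03],"dp":[[0.0057,-0.0008,-0.0018],[0.0057,-0.0008,-0.0018],[0.0057,-0.0008,-0.0018],[0.0057,-0.0008,-0.0018],[0.0057,-0.0008,-0.0018],[0.0057,-0.0008,-0.0018],[0.0057,-0.0008,-0.0018],[0.0057,-0.0008,-0.0018],[0,0,0],[0,0,0]],"twist":[[0,0,0],[0,0,0],[0,0,0],[0,0,0],[0,0,0],[0,0,0],[0,0,0],[0,0,0],[0,0,0],[0,0,0]]}'; python3 -c "
from h import *
rep()"
```

```text
time: 4.75
eef_pos: [0.4921, -0.0229, 0.0911]
orientation: [-3.136, 1.258, 3.015]
ft_force: [-0.8, 0.2, -0.1]
grip_width: 0.0301
t 4.75 world [ 0.4921 -0.0229  0.0911] shelf [-0.1836 -0.0089  0.0116] err [ 0.0015 -0.003  -0.0007] F_shelf [-0.7606  0.0966 -0.3055] grip 0.030065751284553268
time: 6.0
eef_pos: [0.5383, -0.0296, 0.0773]
orientation: [-3.136, 1.259, 3.014]
ft_force: [-0.3, -0.2, -1.2]
grip_width: 0.0301
t 6.0 world [ 0.5383 -0.0296  0.0773] shelf [-0.1349 -0.0093  0.0128] err [ 0.0015 -0.0018 -0.0003] F_shelf [ 0.1312 -0.2679 -1.2084] grip 0.03009220082921109
```

```bash
python3 -m creep '{"jaw":[0.03,0.03,0.03,0.03,0.03],"dp":[[0.0047,-0.0006,-0.0015],[0.0047,-0.0006,-0.0015],[0.0047,-0.0006,-0.0015],[0,0,0],[0,0,0]],"twist":[[0,-0.001,0],[0,-0.001,0],[0,0,0],[0,0,0],[0,0,0]]}'
python3 - <<'E'
from h import *
rep()
from rig import eyes
import pickle
for n in('wrist','top','side'):
    im=eyes.get_image(n);cv2.imwrite(f'pics/{n}3.png',im)
E
```

```text
time: 6.62
eef_pos: [0.5525, -0.0314, 0.0727]
orientation: [-3.137, 1.261, 3.014]
ft_force: [-0.6, 0.5, -0.0]
grip_width: 0.0303
t 6.62 world [ 0.5525 -0.0314  0.0727] shelf [-0.1199 -0.0093  0.0128] err [ 0.0016  0.0002 -0.0004] F_shelf [-0.6403  0.3817 -0.2475] grip 0.03033744632516065
```

View pics/wrist3.png

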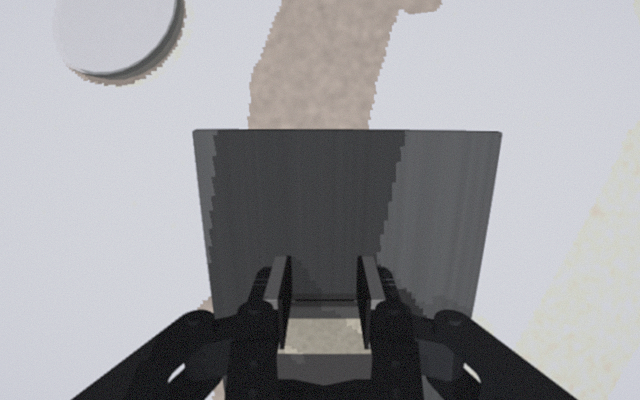

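View pics/side3.png

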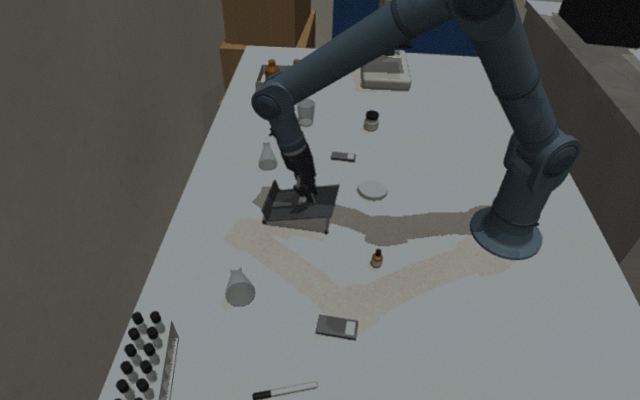

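Case has moved down (end at 298 px row between the fingers). Now fine steps with force.

```bash
python3 -m creep '{"jaw":[0.03,0.03,0.03],"dp":[[0.0019,-0.0003,-0.0006],[0.0009,-0.0001,-0.0003],[0,0,0]],"twist":[[0,0,0],[0,0,0],[0,0,0]]}'; python3 -c "
from h import *
rep()"
python3 -m creep '{"jaw":[0.03,0.03,0.03],"dp":[[0.0009,-0.0001,-0.0003],[0.0009,-0.0001,-0.0003],[0,0,0]],"twist":[[0,0,0],[0,0,0],[0,0,0]]}'; python3 -c "
from h import *
rep()"
```

```text
time: 7.15
eef_pos: [0.5552, -0.0317, 0.0719]
orientation: [-3.137, 1.261, 3.013]
ft_force: [-0.2, -0.0, 0.2]
grip_width: 0.0306
t 7.15 world [ 0.5552 -0.0317  0.0719] shelf [-0.117  -0.0092  0.0128] err [ 0.0014  0.0002 -0.0004] F_shelf [-0.2744 -0.0537  0.0947] grip 0.03056828004053791
time: 7.52
eef_pos: [0.5571, -0.032, 0.0713]
orientation: [-3.137, 1.261, 3.014]
ft_force: [0.2, 0.2, 1.3]
grip_width: 0.0295
t 7.53 world [ 0.5571 -0.032   0.0713] shelf [-0.115  -0.0092  0.0128] err [ 0.0015  0.0003 -0.0004] F_shelf [-0.2847  0.2502  1.298 ] grip 0.029497121426299452
```

```bash
for i in 1 ; do python3 -m creep '{"jaw":[0.03,0.03,0.03],"dp":[[0.0009,-0.0001,-0.0003],[0.0009,-0.0001,-0.0003],[0,0,0]],"twist":[[0,0,0],[0,0,0],[0,0,0]]}'; python3 -c "
from h import *
rep()"; done
python3 -m creep '{"jaw":[0.03,0.03,0.03],"dp":[[0.0009,-0.0001,-0.0003],[0.0009,-0.0001,-0.0003],[0,0,0]],"twist":[[0,0,0],[0,0,0],[0,0,0]]}'; python3 -c "
from h import *
rep()"
```

```text
time: 7.9
eef_pos: [0.5572, -0.032, 0.0712]
orientation: [-3.139, 1.257, 3.012]
ft_force: [-4.3, 1.2, 6.0]
grip_width: 0.0301
t 7.9 world [ 0.5572 -0.032   0.0712] shelf [-0.1149 -0.0092  0.0127] err [ 0.0004 -0.0041 -0.0001] F_shelf [-6.0604  0.6464  4.3554] grip 0.030058490907867552
time: 8.28
eef_pos: [0.5572, -0.032, 0.0712]
orientation: [-3.14, 1.252, 3.01]
ft_force: [-8.3, 1.2, 10.0]
grip_width: 0.0299
t 8.28 world [ 0.5572 -0.032   0.0712] shelf [-0.1148 -0.0092  0.0127] err [-0.0007 -0.0087  0.0002] F_shelf [-11.0442   0.1181   6.979 ] grip 0.029935473766462266
```

```bash
python3 -m creep '{"jaw":[0.03,0.03,0.05,0.085,0.085,0.085,0.085,0.085],"dp":[[-0.0076,0.001,0.0024],[0.0068,-0.0009,0.0215],[0.0068,-0.0009,0.0215],[0.0315,-0.0042,-0.0102],[0.0315,-0.0042,-0.0102],[0,0,0],[0,0,0],[0,0,0]],"twist":[[0,0,0],[0,0,0],[0,0,0],[0,0,0],[0,0,0],[0,0,0],[0,0,0],[0,0,0]]}'
python3 - <<'E'
from h import *
rep()
from rig import eyes
import pickle
m=eyes.camera_model('wrist');pickle.dump(m,open('w4.pkl','wb'))
im=eyes.get_image('wrist');cv2.imwrite(f'pics/wrist4.png',im)
E
```

```text
time: 9.28
eef_pos: [0.629, -0.0415, 0.0953]
orientation: [-3.137, 1.261, 3.013]
ft_force: [0.0, 0.7, 0.5]
grip_width: 0.085
t 9.28 world [ 0.629  -0.0415  0.0953] shelf [-0.0532 -0.0092  0.0578] err [ 0.0013  0.0003 -0.0001] F_shelf [-0.2142  0.657   0.4241] grip 0.08502674236832573
```

View pics/wrist4.png

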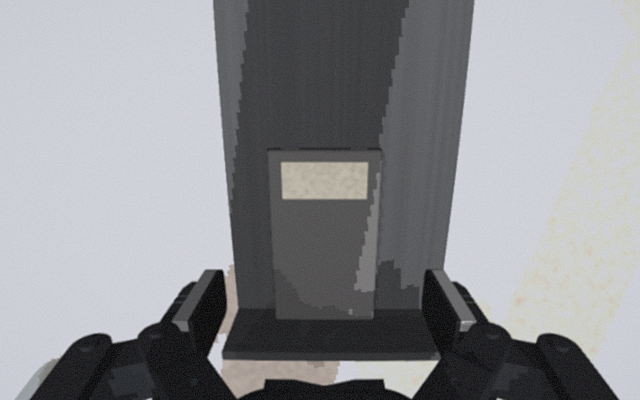

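```bash
python3 -m creep '{"jaw":[0.085,0.085,0.085,0.085],"dp":[[-0.0074,0.001,-0.0233],[-0.0055,0.0007,-0.017],[-0.0015,0.0002,-0.0048],[0,0,0]],"twist":[[0,0,0],[0,0,0],[0,0,0],[0,0,0]]}' 20; python3 -c "
from h import *
rep()"
python3 -m creep '{"jaw":[0.066,0.062,0.059,0.057,0.057,0.057],"dp":[[0,0,0],[0,0,0],[0,0,0],[0,0,0],[0,0,0],[0,0,0]],"twist":[[0,0,0],[0,0,0],[0,0,0],[0,0,0],[0,0,0],[0,0,0]]}' 20; python3 -c "
from h import *
rep()"
```

```text
time: 9.82
eef_pos: [0.6149, -0.0396, 0.0498]
orientation: [-3.137, 1.261, 3.014]
ft_force: [0.0, 0.4, 0.1]
grip_width: 0.0852
t 9.82 world [ 0.6149 -0.0396  0.0498] shelf [-0.0529 -0.0091  0.0101] err [ 0.0014 -0.0004 -0.0004] F_shelf [-0.0807  0.4344  0.0776] grip 0.08515422245131331
time: 10.58
eef_pos: [0.616, -0.0398, 0.0508]
orientation: [-3.138, 1.263, 3.013]
ft_force: [1.4, 0.5, 4.8]
grip_width: 0.0593
t 10.57 world [ 0.616  -0.0398  0.0508] shelf [-0.0522 -0.0092  0.0115] err [ 0.0015  0.0017 -0.0003] F_shelf [-0.1609  0.639   4.971 ] grip 0.05932137443073329
```

```bash
python3 -m creep '{"jaw":[0.065,0.075,0.08,0.08,0.08,0.08],"dp":[[0,0,0],[0,0,0],[0.0045,-0.0006,0.0143],[0.0102,-0.0014,0.0323],[0,0,0],[0,0,0]],"twist":[[0,0,0],[0,0,0],[0,0,0],[0,0,0],[0,0,0],[0,0,0]]}'
python3 - <<'E'
from h import *
rep()
from rig import eyes
import pickle
m=eyes.camera_model('wrist');pickle.dump(m,open('w5.pkl','wb'))
im=eyes.get_image('wrist');cv2.imwrite(f'pics/wrist5.png',im)
c=cv2.convertScaleAbs(im[135:370,205:455],alpha=2.2,beta=-20)
cv2.imwrite('pics/w5c.png',cv2.resize(c,None,fx=2.5,fy=2.5,interpolation=cv2.INTER_CUBIC))
E
```

```text
time: 11.32
eef_pos: [0.6299, -0.0416, 0.0967]
orientation: [-3.137, 1.261, 3.013]
ft_force: [-0.8, 0.8, -0.6]
grip_width: 0.0802
t 11.32 world [ 0.6299 -0.0416  0.0967] shelf [-0.0528 -0.0092  0.0594] err [ 0.0013  0.0004 -0.0003] F_shelf [-0.7067  0.7029 -0.8893] grip 0.08017042728897258
```

View pics/w5c.png

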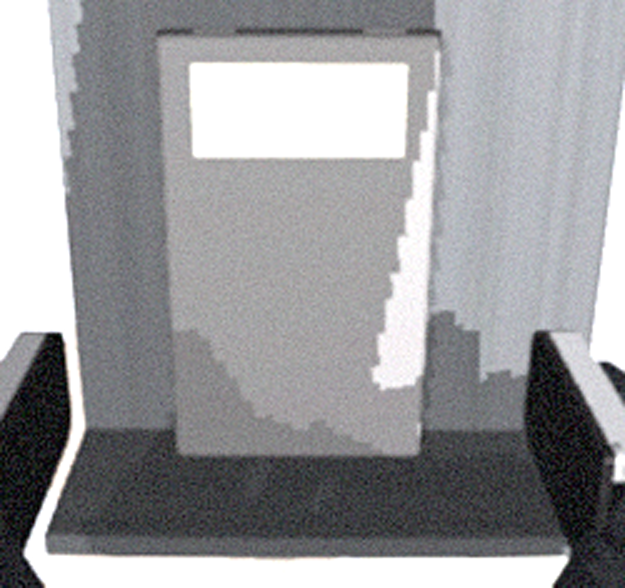

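Run:
```python
from h import *
import pickle
np.set_printoptions(precision=4,suppress=True)
m=pickle.load(open('w5.pkl','rb'))
f=lambda p:(p[0]/2.5+205-.3,p[1]/2.5+135-.3)
c=plane(m,[f(p) for p in((158,37),(438,37),(421,456),(177,455))],O+RS[:,2]*.012,RS[:,2])
print(W2S(c))
st,p,e=rep()
Rt=Ro.from_euler('xyz',st['orientation']).as_matrix();print((c-st['eef_pos'])@Rt, c.mean(0)-st['eef_pos'])
# middle & narrow from w1
m=pickle.load(open('w1.pkl','rb'))
print(plane(m,[(76,123),(640,55)],[0,0,.012]))
for q in ([.468,.328,.15],[.466,-.302,.15]): print(np.array(q)-st['eef_pos'])
```

```text
[[-0.1044 -0.0398  0.012 ]
 [-0.1044  0.0184  0.012 ]
 [-0.0008  0.0197  0.012 ]
 [-0.0011 -0.0406  0.012 ]]
t 11.38 world [ 0.6292 -0.0414  0.096 ] shelf [-0.0533 -0.0091  0.0585] err [ 0.0011 -0.0013 -0.0003] F_shelf [ 0.5277 -0.0101 -0.4015] grip 0.07958188395412433
[[ 0.0466 -0.0306 -0.051 ]
 [ 0.0465  0.0275 -0.051 ]
 [ 0.0464  0.0288  0.0525]
 [ 0.0465 -0.0314  0.0523]] [-0.0137  0.0003 -0.0445]
[[ 0.4643 -0.3148  0.012 ]
 [ 0.4708  0.3568  0.012 ]]
[-0.1612  0.3694  0.054 ]
[-0.1632 -0.2606  0.054 ]
```

```bash
python3 -m creep '{"jaw":[0.08,0.08,0.08,0.08,0.08,0.08,0.08,0.08,0.08,0.08,0.08,0.08],"dp":[[0.005,0,0.04],[-0.02,0.02,0.035],[-0.02,0.046,0],[-0.02,0.046,0],[-0.02,0.046,0],[-0.02,0.046,0],[-0.02,0.046,0],[-0.02,0.046,0],[-0.023,0.046,0],[-0.023,0.027,0],[0,0,0],[0,0,0]],"twist":[[0,0,0],[0,0,0],[-0.0135,-0.102,0],[-0.0135,-0.102,0],[-0.0135,-0.102,0],[0,0,0.01],[0,0,0.01],[0,0,0.01],[0,0,0.01],[0,0,0.01],[0,0,0],[0,0,0]]}'
python3 - <<'E'
from h import *
st,p,e=rep()
from rig import eyes
import pickle
m=eyes.camera_model('wrist');pickle.dump((m,st),open('w6.pkl','wb'))
im=eyes.get_image('wrist');cv2.imwrite(f'pics/wrist6.png',im)
E
```

```text
time: 12.88
eef_pos: [0.4489, 0.326, 0.1708]
orientation: [-2.018, 1.567, -2.101]
ft_force: [0.4, 0.2, -0.0]
grip_width: 0.0796
t 12.88 world [0.4489 0.326  0.1708] shelf [-0.2927  0.3312  0.0604] err [ 0.0363  0.3065 -0.0494] F_shelf [0.3565 0.2845 0.0804] grip 0.079608298353378
```

View pics/wrist6.png

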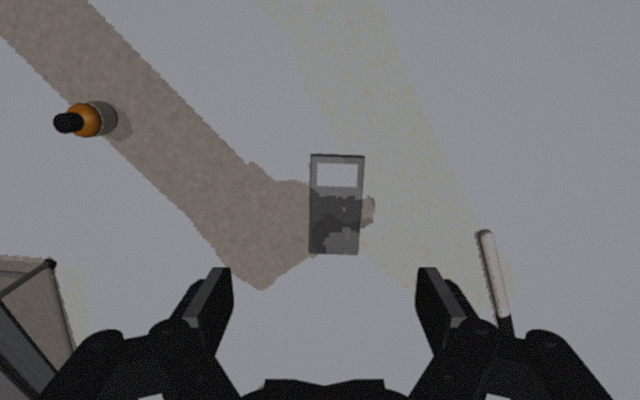

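Run:
```python
import cv2
im=cv2.imread('pics/wrist6.png')[140:270,290:390]
im=cv2.convertScaleAbs(im,alpha=1.6)
cv2.imwrite('pics/w6c.png',cv2.resize(im,None,fx=4.5,fy=4.5,interpolation=cv2.INTER_CUBIC))
```

```text
(no output)
```

View pics/w6c.png

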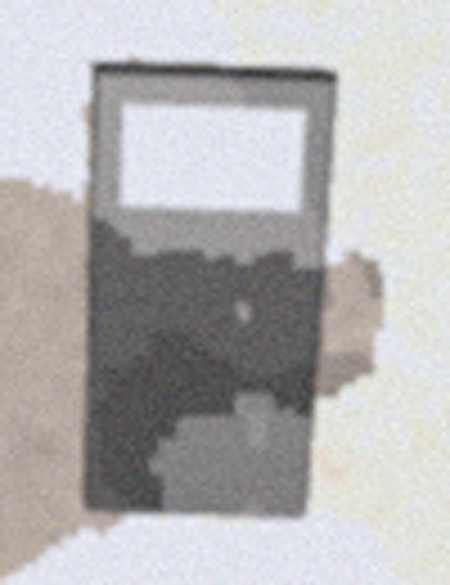

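Run:
```python
from h import *
import pickle
np.set_printoptions(precision=4,suppress=True)
m,st=pickle.load(open('w6.pkl','rb'))
f=lambda p:(p[0]/4.5+290-.4,p[1]/4.5+140-.4)
c=plane(m,[f(p) for p in((95,72),(331,79),(304,516),(86,510))],[0,0,.012])
print(c); print([np.linalg.norm(c[i]-c[(i+1)%4]) for i in range(4)])
a=(c[2]+c[3]-c[0]-c[1])/2; yaw=np.arctan2(a[1],a[0]); b=(c[1]+c[2]-c[0]-c[3])/2
print('yaw',yaw,np.arctan2(-b[0],b[1]))
Rt=Ro.from_euler('xyz',st['orientation']).as_matrix();print('tool yaw',np.arctan2(Rt[1,2],Rt[0,2]),np.arctan2(-Rt[0,1],Rt[1,1]),'x',Rt[:,0])
cen=c.mean(0)+Rt[:,1]*.0014;print(cen,cen-st['eef_pos'])
```

```text
[[0.4207 0.3153 0.012 ]
 [0.4257 0.3594 0.012 ]
 [0.5163 0.3495 0.012 ]
 [0.5112 0.3047 0.012 ]]
[np.float64(0.04439475997060008), np.float64(0.09119099062505179), np.float64(0.04503686289631936), np.float64(0.0911432912483699)]
yaw -0.11247018678522672 -0.11299749224302219
tool yaw -0.08347394718238617 -0.08346960496085513 x [-0.0017 -0.0029 -1.    ]
[0.4686 0.3336 0.012 ] [ 0.0197  0.0076 -0.1588]
```

```bash
python3 -m creep '{"jaw":[0.08,0.075,0.07,0.066,0.066],"dp":[[0.0197,0.0076,-0.03],[0,0,-0.05],[0,0,-0.05],[0,0,-0.018],[0,0,0]],"twist":[[0.003,-0.002,-0.029],[0,0,0],[0,0,0],[0,0,0],[0,0,0]]}'
python3 - <<'E'
from h import *
st,p,e=rep()
from rig import eyes
im=eyes.get_image('wrist');cv2.imwrite(f'pics/wrist7.png',im)
E
```

```text
time: 13.55
eef_pos: [0.4688, 0.3332, 0.0228]
orientation: [-2.316, 1.57, -2.43]
ft_force: [-0.0, -0.2, 0.1]
grip_width: 0.0658
t 13.55 world [0.4688 0.3332 0.0228] shelf [-0.2296  0.341  -0.0748] err [ 0.0384  0.3073 -0.0188] F_shelf [-0.0562 -0.1721  0.1163] grip 0.06579448214702543
```

View pics/wrist7.png

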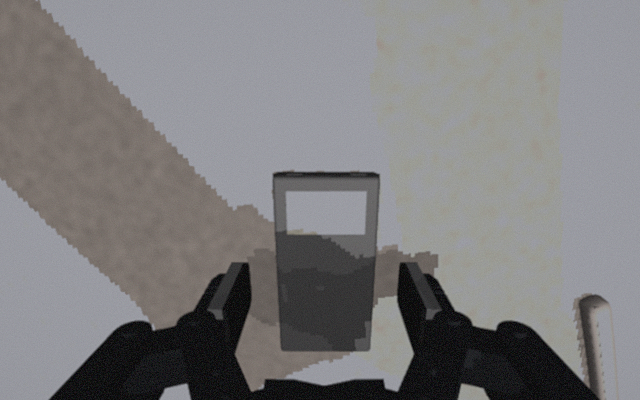

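```bash
python3 -m creep '{"jaw":[0.066,0.06,0.054,0.05,0.046,0.043,0.043,0.043],"dp":[[0,0.0003,-0.008],[0,0,0],[0,0,0],[0,0,0],[0,0,0],[0,0,0],[0,0,0],[0,0,0]],"twist":[[0,0,0],[0,0,0],[0,0,0],[0,0,0],[0,0,0],[0,0,0],[0,0,0],[0,0,0]]}' 30; python3 -c "
from h import *
rep()"
```

```text
time: 14.6
eef_pos: [0.4689, 0.3354, 0.0161]
orientation: [1.195, 1.568, 1.083]
ft_force: [-1.4, -0.5, 5.9]
grip_width: 0.045
t 14.6 world [0.4689 0.3354 0.0161] shelf [-0.2277  0.3432 -0.0813] err [ 0.0355  0.309  -0.0204] F_shelf [-3.0546 -0.7102  5.2344] grip 0.04504743345010159
```

```bash
python3 -m creep '{"jaw":[0.043,0.043,0.043,0.043,0.043],"dp":[[0,0,0.02],[0,0,0.05],[0,0,0.05],[0,0,0.04],[0,0,0]],"twist":[[0,0,0],[0,0,0],[0,0,0],[0,0,0],[0,0,0]]}'
python3 - <<'E'
from h import *
st,p,e=rep()
from rig import eyes
im=eyes.get_image('wrist');cv2.imwrite(f'pics/wrist8.png',im)
print(S2W([-.052,-.0092,.06])-st['eef_pos'])
E
```

```text
time: 15.22
eef_pos: [0.4713, 0.3371, 0.1805]
orientation: [0.968, 1.559, 0.856]
ft_force: [0.3, 0.1, -0.4]
grip_width: 0.0448
t 15.22 world [0.4713 0.3371 0.1805] shelf [-0.2758  0.3452  0.076 ] err [ 0.0291  0.3155 -0.0189] F_shelf [ 0.4125  0.1009 -0.2454] grip 0.04481561053432368
[ 0.1595 -0.3788 -0.0835]
```

View pics/wrist8.png

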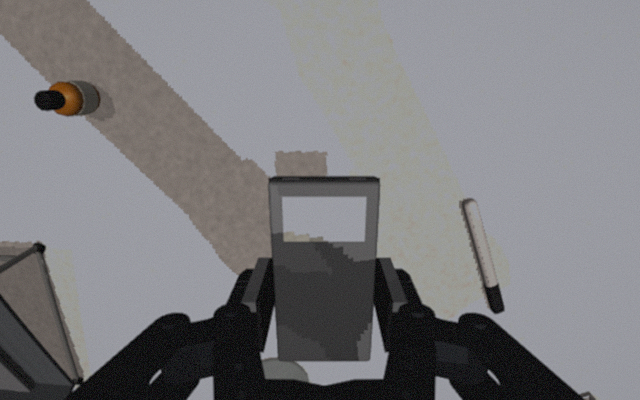

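```bash
python3 -m creep '{"jaw":[0.043,0.043,0.043,0.043,0.043,0.043,0.043,0.043,0.043,0.043,0.043],"dp":[[0.02,-0.047,0],[0.02,-0.047,0],[0.02,-0.047,0],[0.02,-0.047,0],[0.02,-0.047,0],[0.02,-0.047,0],[0.02,-0.047,0],[0.018,-0.048,-0.01],[0,0,-0.03],[0,0,0],[0,0,0]],"twist":[[0,0,0],[0.01,0.105,-0.006],[0.01,0.105,-0.006],[0.01,0.105,-0.006],[0,0,0],[0,0,0],[0,0,0],[0,0,0],[0,0,0],[0,0,0],[0,0,0]]}'
python3 - <<'E'
from h import *
st,p,e=rep()
print(S2W([-.052,-.0092,.045])-st['eef_pos'])
E
```

```text
time: 16.65
eef_pos: [0.6261, -0.0402, 0.135]
orientation: [-3.125, 1.253, 3.03]
ft_force: [-0.9, 0.2, -0.2]
grip_width: 0.0451
t 16.65 world [ 0.6261 -0.0402  0.135 ] shelf [-0.0682 -0.0082  0.0947] err [ 0.0043 -0.0081 -0.0053] F_shelf [-0.7866  0.0808 -0.4293] grip 0.045117629178431574
[ 0.0002 -0.001  -0.0523]
```

```bash
python3 -m creep '{"jaw":[0.043,0.043,0.043,0.043,0.043],"dp":[[0,-0.001,-0.026],[0,0,-0.026],[0,0,0],[0,0,0],[0,0,0]],"twist":[[0.004,-0.008,-0.005],[0,0,0],[0,0,0],[0,0,0],[0,0,0]]}'
python3 - <<'E'
from h import *
st,p,e=rep()
print(S2W([-.051,-.0092,.032])-st['eef_pos'])
from rig import eyes
im=eyes.get_image('wrist');cv2.imwrite(f'pics/wrist9.png',im)
E
```

```text
time: 17.27
eef_pos: [0.6279, -0.0427, 0.0854]
orientation: [-3.139, 1.266, 3.01]
ft_force: [0.7, -0.8, 0.1]
grip_width: 0.0449
t 17.27 world [ 0.6279 -0.0427  0.0854] shelf [-0.0511 -0.0105  0.0481] err [0.0013 0.0048 0.001 ] F_shelf [ 0.7623 -0.7412  0.3991] grip 0.04488152337785168
[-0.0046  0.0019 -0.0153]
```

View pics/wrist9.png

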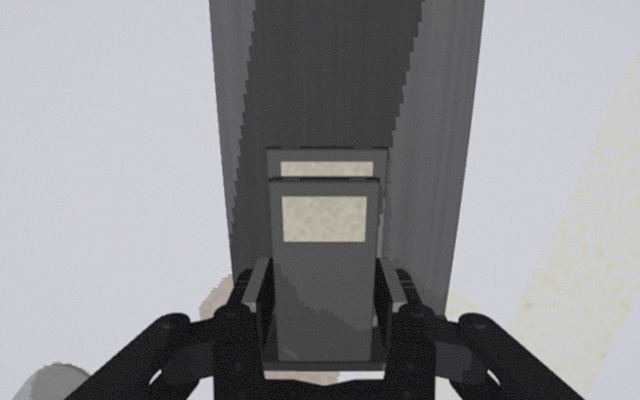

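```bash
python3 -m creep '{"jaw":[0.043,0.043,0.043,0.043],"dp":[[-0.002,0.001,-0.008],[-0.0026,0.0008,-0.0073],[0,0,0],[0,0,0]],"twist":[[0.001,0.004,0.001],[0,0,0],[0,0,0],[0,0,0]]}'
python3 - <<'E'
from h import *
st,p,e=rep()
E
python3 -m creep '{"jaw":[0.043,0.043,0.043,0.043],"dp":[[-0.0005,0,-0.0015],[-0.0005,0,-0.0015],[0,0,0],[0,0,0]],"twist":[[0,0,0],[0,0,0],[0,0,0],[0,0,0]]}'
python3 - <<'E'
from h import *
st,p,e=rep()
E
```

```text
time: 17.82
eef_pos: [0.6217, -0.0409, 0.068]
orientation: [-3.139, 1.258, 3.01]
ft_force: [0.6, 0.5, -0.8]
grip_width: 0.045
t 17.82 world [ 0.6217 -0.0409  0.068 ] shelf [-0.0519 -0.0096  0.0296] err [ 0.0003 -0.0031  0.0006] F_shelf [ 0.7474  0.533  -0.5699] grip 0.04501641088526145
time: 18.32
eef_pos: [0.6215, -0.041, 0.0666]
orientation: [-3.141, 1.259, 3.008]
ft_force: [0.3, 0.2, 4.8]
grip_width: 0.0449
t 18.32 world [ 0.6215 -0.041   0.0666] shelf [-0.0516 -0.0097  0.0281] err [-0.0001 -0.0015  0.0007] F_shelf [-1.1891  0.2632  4.6921] grip 0.044879577794371954
```

```bash
python3 -m creep '{"jaw":[0.043,0.043,0.043,0.043],"dp":[[0.0019,0,-0.0006],[0.0019,0,-0.0006],[0,0,0],[0,0,0]],"twist":[[0,-0.001,0],[0,0,0],[0,0,0],[0,0,0]]}'; python3 -c "
from h import *
rep()"
python3 -m creep '{"jaw":[0.043,0.043,0.043,0.043],"dp":[[0.0009,0,-0.0003],[0.0009,0,-0.0003],[0,0,0],[0,0,0]],"twist":[[0,0,0],[0,0,0],[0,0,0],[0,0,0]]}'; python3 -c "
from h import *
rep()"
```

```text
time: 18.82
eef_pos: [0.6248, -0.0413, 0.0655]
orientation: [-3.141, 1.259, 3.009]
ft_force: [-1.0, -0.2, 6.7]
grip_width: 0.045
t 18.82 world [ 0.6248 -0.0413  0.0655] shelf [-0.0481 -0.0096  0.0282] err [ 0.0001 -0.0017  0.0008] F_shelf [-3.006  -0.3073  6.1085] grip 0.04501532745858083
time: 19.32
eef_pos: [0.6262, -0.0414, 0.0651]
orientation: [-3.14, 1.258, 3.009]
ft_force: [-2.1, -0.3, 6.6]
grip_width: 0.0445
t 19.32 world [ 0.6262 -0.0414  0.0651] shelf [-0.0467 -0.0095  0.0281] err [ 0.     -0.0029  0.0009] F_shelf [-3.9957 -0.5515  5.6925] grip 0.04447702084897723
```

```bash
python3 -m creep '{"jaw":[0.043,0.043,0.043,0.043],"dp":[[0.0009,0.0001,-0.0002],[0.0009,0.0001,-0.0002],[0,0,0],[0,0,0]],"twist":[[0,0,0],[0,0,0],[0,0,0],[0,0,0]]}'; python3 -c "
from h import *
rep()"
python3 -m creep '{"jaw":[0.043,0.043,0.043,0.043],"dp":[[0.0009,0,-0.0002],[0.0009,0,-0.0002],[0,0,0],[0,0,0]],"twist":[[0,0,0],[0,0,0],[0,0,0],[0,0,0]]}'; python3 -c "
from h import *
rep()"
```

```text
time: 19.82
eef_pos: [0.6262, -0.0414, 0.065]
orientation: [-3.14, 1.254, 3.009]
ft_force: [-4.8, 0.6, 8.8]
grip_width: 0.0451
t 19.82 world [ 0.6262 -0.0414  0.065 ] shelf [-0.0466 -0.0095  0.0281] err [-0.0004 -0.0072  0.0013] F_shelf [-7.3308 -0.066   6.9229] grip 0.04507912197052983
time: 20.32
eef_pos: [0.6263, -0.0414, 0.065]
orientation: [-3.14, 1.249, 3.009]
ft_force: [-9.2, -0.0, 12.9]
grip_width: 0.0449
t 20.32 world [ 0.6263 -0.0414  0.065 ] shelf [-0.0466 -0.0094  0.0281] err [-0.001  -0.0115  0.0015] F_shelf [-12.6351  -1.2262   9.5211] grip 0.04486339484447264
```

```bash
python3 -m creep '{"jaw":[0.043,0.043,0.048,0.054,0.062,0.066,0.066,0.066,0.066,0.066],"dp":[[-0.0026,0.0003,0.0012],[0,0,0],[0,0,0],[0,0,0],[0,0,0],[0.003,-0.0004,0.0095],[0.009,-0.0012,0.0285],[0,0,0],[0,0,0],[0,0,0]],"twist":[[0,0,0],[0,0,0],[0,0,0],[0,0,0],[0,0,0],[0,0,0],[0,0,0],[0,0,0],[0,0,0],[0,0,0]]}'
python3 - <<'E'
from h import *
st,p,e=rep()
from rig import eyes
import pickle
m=eyes.camera_model('wrist');pickle.dump((m,st),open('w10.pkl','wb'))
im=eyes.get_image('wrist');cv2.imwrite(f'pics/wrist10.png',im)
c=cv2.convertScaleAbs(im[115:370,205:455],alpha=2,beta=-20)
cv2.imwrite('pics/w10c.png',cv2.resize(c,None,fx=2.3,fy=2.3,interpolation=cv2.INTER_CUBIC))
E
```

```text
time: 21.58
eef_pos: [0.6386, -0.0417, 0.1008]
orientation: [-3.14, 1.257, 3.009]
ft_force: [0.0, 0.2, 0.2]
grip_width: 0.0657
t 21.57 world [ 0.6386 -0.0417  0.1008] shelf [-0.0458 -0.0081  0.066 ] err [-0.0001 -0.0034  0.0005] F_shelf [-0.0632  0.2066  0.1826] grip 0.06567756739596288
```

View pics/w10c.png

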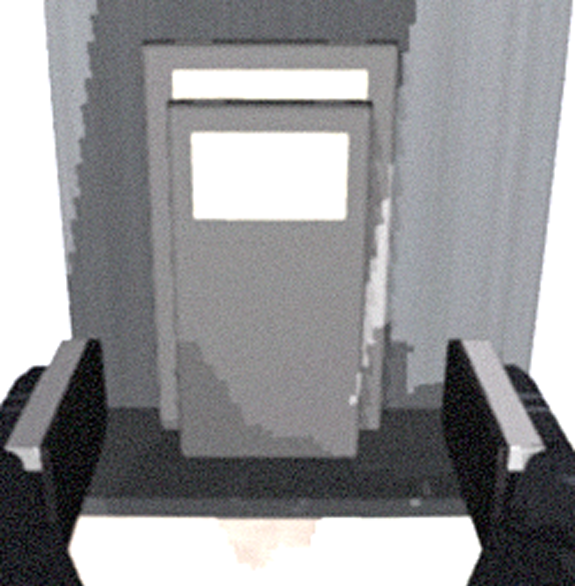

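Run:
```python
from h import *
import pickle
np.set_printoptions(precision=4,suppress=True)
m,st=pickle.load(open('w10.pkl','rb'))
f=lambda p:(p[0]/2.3+205-.3,p[1]/2.3+115-.3)
for pts,z in((((146,48),(397,48),(380,429),(161,429)),.012),(((169,107),(371,107),(359,456),(182,456)),.024)):
    c=W2S(plane(m,[f(p) for p in pts],O+RS[:,2]*z,RS[:,2]));print(c,c.mean(0),'yaw',(c[2]+c[3]-c[0]-c[1])[1]/(c[2]+c[3]-c[0]-c[1])[0])
```

```text
[[-0.1039 -0.0392  0.012 ]
 [-0.1038  0.0189  0.012 ]
 [-0.0011  0.0192  0.012 ]
 [-0.0012 -0.0405  0.012 ]] [-0.0525 -0.0104  0.012 ] yaw -0.004311757873662394
[[-0.0924 -0.0328  0.024 ]
 [-0.0924  0.0118  0.024 ]
 [-0.0011  0.0123  0.024 ]
 [-0.0011 -0.0335  0.024 ]] [-0.0468 -0.0105  0.024 ] yaw -0.0008668045395576208
```

```bash
python3 -m creep '{"jaw":[0.066,0.066,0.066,0.066,0.066,0.066,0.066,0.066,0.066,0.066],"dp":[[0.005,0,0.04],[-0.02,-0.02,0.03],[-0.03,-0.04,0],[-0.03,-0.04,0],[-0.03,-0.04,0],[-0.03,-0.04,0],[-0.03,-0.04,0],[-0.03,-0.04,0],[0,0,0],[0,0,0]],"twist":[[0,0,0],[0,0,0],[-0.0135,-0.102,0],[-0.0135,-0.102,0],[-0.0135,-0.102,0],[0,0,0.02],[0,0,0.02],[0,0,0],[0,0,0],[0,0,0]]}'
python3 - <<'E'
from h import *
st,p,e=rep()
from rig import eyes
import pickle
m=eyes.camera_model('wrist');pickle.dump((m,st),open('w11.pkl','wb'))
im=eyes.get_image('wrist');cv2.imwrite(f'pics/wrist11.png',im)
E
```

```text
time: 22.88
eef_pos: [0.4444, -0.3016, 0.1715]
orientation: [2.802, 1.568, 2.708]
ft_force: [-0.5, -0.4, -0.4]
grip_width: 0.066
t 22.88 world [ 0.4444 -0.3016  0.1715] shelf [-0.2179 -0.2914  0.0851] err [ 0.0337  0.3052 -0.0383] F_shelf [-0.2408 -0.491  -0.5489] grip 0.06596246243439047
```

View pics/wrist11.png

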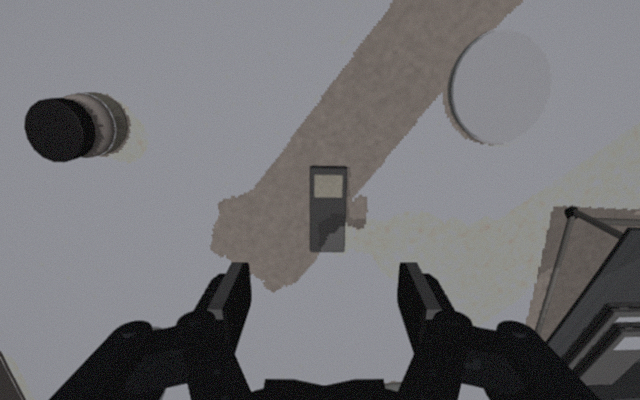

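Run:
```python
import cv2
im=cv2.imread('pics/wrist11.png')[150:270,280:380]
im=cv2.convertScaleAbs(im,alpha=1.8)
cv2.imwrite('pics/w11c.png',cv2.resize(im,None,fx=4.5,fy=4.5,interpolation=cv2.INTER_CUBIC))
```

```text
(no output)
```

View pics/w11c.png

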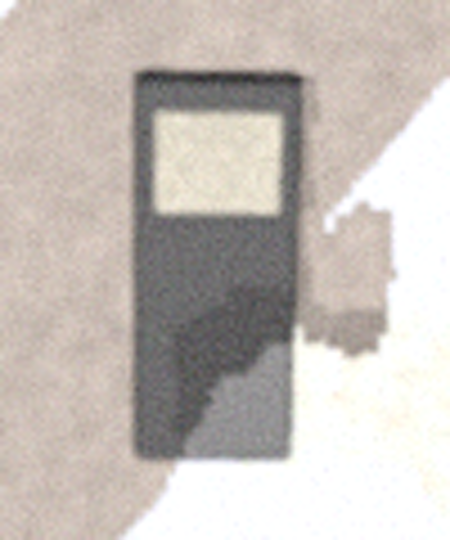

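Run:
```python
from h import *
import pickle
np.set_printoptions(precision=4,suppress=True)
m,st=pickle.load(open('w11.pkl','rb'))
f=lambda p:(p[0]/4.5+280-.4,p[1]/4.5+150-.4)
c=plane(m,[f(p) for p in((137,82),(299,83),(291,459),(136,458))],[0,0,.012])
print(c); print([np.linalg.norm(c[i]-c[(i+1)%4]) for i in range(4)])
a=(c[2]+c[3]-c[0]-c[1])/2; b=(c[1]+c[2]-c[0]-c[3])/2
Rt=Ro.from_euler('xyz',st['orientation']).as_matrix();ty=np.arctan2(Rt[1,2],Rt[0,2])
print('yaw',np.arctan2(a[1],a[0]),np.arctan2(-b[0],b[1]),'tool',ty,Rt[:,0])
cen=c.mean(0)+Rt[:,1]*.0014;print(cen,cen-st['eef_pos'])
```

```text
[[ 0.4265 -0.313   0.012 ]
 [ 0.4296 -0.2823  0.012 ]
 [ 0.5084 -0.2898  0.012 ]
 [ 0.5051 -0.3216  0.012 ]]
[np.float64(0.030828837449516356), np.float64(0.07910588894410323), np.float64(0.031984319017390433), np.float64(0.07905490634911795)]
yaw -0.1021101627364077 -0.10154787726962111 tool -0.09405470907043724 [-0.0029  0.0013 -1.    ]
[ 0.4675 -0.3003  0.012 ] [ 0.0231  0.0013 -0.1595]
```

```bash
python3 -m creep '{"jaw":[0.06,0.055,0.05,0.05,0.05],"dp":[[0.0231,0.0013,-0.03],[0,0,-0.05],[0,0,-0.05],[0,0,-0.018],[0,0,0]],"twist":[[-0.001,-0.003,-0.008],[0,0,0],[0,0,0],[0,0,0],[0,0,0]]}'
python3 - <<'E'
from h import *
st,p,e=rep()
from rig import eyes
im=eyes.get_image('wrist');cv2.imwrite(f'pics/wrist12.png',im)
E
```

```text
time: 23.55
eef_pos: [0.4676, -0.2995, 0.0229]
orientation: [2.965, 1.569, 2.865]
ft_force: [-0.7, 0.4, -0.4]
grip_width: 0.0503
t 23.55 world [ 0.4676 -0.2995  0.0229] shelf [-0.151  -0.2863 -0.0495] err [ 0.0354  0.306  -0.0328] F_shelf [-0.603   0.3355 -0.6616] grip 0.05030858971747146
```

View pics/wrist12.png

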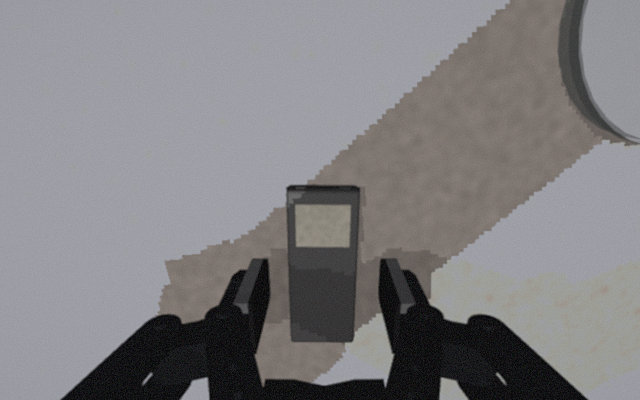

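```bash
python3 -m creep '{"jaw":[0.05,0.045,0.04,0.036,0.032,0.029,0.029,0.029],"dp":[[0,-0.0008,-0.0075],[0,0,0],[0,0,0],[0,0,0],[0,0,0],[0,0,0],[0,0,0],[0,0,0]],"twist":[[0,0,0],[0,0,0],[0,0,0],[0,0,0],[0,0,0],[0,0,0],[0,0,0],[0,0,0]]}' 30; python3 -c "
from h import *
rep()"
python3 -m creep '{"jaw":[0.029,0.029,0.029,0.029,0.029],"dp":[[0,0,0.02],[0,0,0.05],[0,0,0.05],[0,0,0.04],[0,0,0]],"twist":[[0,0,0],[0,0,0],[0,0,0],[0,0,0],[0,0,0]]}'
python3 - <<'E'
from h import *
st,p,e=rep()
from rig import eyes
im=eyes.get_image('wrist');cv2.imwrite(f'pics/wrist13.png',im)
print(S2W([-.046,-.0094,.1])-st['eef_pos'])
E
```

```text
time: 24.6
eef_pos: [0.468, -0.3016, 0.0167]
orientation: [-0.444, 1.57, -0.545]
ft_force: [0.1, 1.8, 6.0]
grip_width: 0.0311
t 24.6 world [ 0.468  -0.3016  0.0167] shelf [-0.1485 -0.2883 -0.0552] err [ 0.0368  0.3088 -0.0312] F_shelf [-1.9399  1.815   5.7266] grip 0.031071270673839118
time: 25.22
eef_pos: [0.4699, -0.3036, 0.1808]
orientation: [-0.315, 1.561, -0.417]
ft_force: [0.6, -0.1, -0.4]
grip_width: 0.0309
t 25.23 world [ 0.4699 -0.3036  0.1808] shelf [-0.1964 -0.29    0.1018] err [ 0.0403  0.3165 -0.0308] F_shelf [ 0.7502  0.0025 -0.2233] grip 0.030948377461423062
[ 0.1786  0.2592 -0.0476]
```

View pics/wrist13.png

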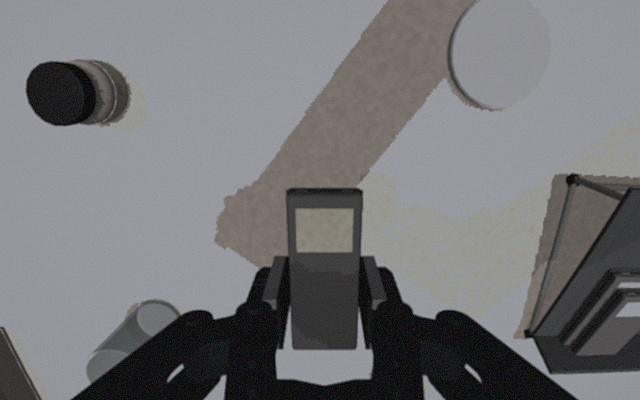

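```bash
python3 -m creep '{"jaw":[0.029,0.029,0.029,0.029,0.029,0.029,0.029,0.029,0.029,0.029],"dp":[[0.025,0.037,0],[0.025,0.037,0],[0.025,0.037,0],[0.025,0.037,0],[0.025,0.037,0],[0.025,0.037,0],[0.025,0.037,-0.01],[0,0,-0.03],[0,0,0],[0,0,0]],"twist":[[0,0,0],[0.0135,0.105,-0.01],[0.0135,0.105,-0.01],[0.0135,0.105,-0.01],[0,0,0],[0,0,0],[0,0,0],[0,0,0],[0,0,0],[0,0,0]]}'
python3 - <<'E'
from h import *
st,p,e=rep()
print(S2W([-.045,-.0094,.058])-st['eef_pos'])
E
```

```text
time: 26.52
eef_pos: [0.6418, -0.044, 0.1362]
orientation: [3.137, 1.252, 3.003]
ft_force: [0.3, -0.6, -0.6]
grip_width: 0.0307
t 26.52 world [ 0.6418 -0.044   0.1362] shelf [-0.0533 -0.01    0.1007] err [-0.0027 -0.0084  0.0013] F_shelf [ 0.5166 -0.5521 -0.5092] grip 0.030690085780892967
[-0.005   0.0012 -0.0432]
```

```bash
python3 -m creep '{"jaw":[0.029,0.029,0.029,0.029,0.029],"dp":[[-0.002,0.0006,-0.02],[-0.003,0.0006,-0.023],[0,0,0],[0,0,0],[0,0,0]],"twist":[[-0.002,-0.006,0.001],[0,0,0],[0,0,0],[0,0,0],[0,0,0]]}'
python3 - <<'E'
from h import *
st,p,e=rep()
print(S2W([-.044,-.0094,.044])-st['eef_pos'])
from rig import eyes
im=eyes.get_image('wrist');cv2.imwrite(f'pics/wrist14.png',im)
E
```

```text
time: 27.15
eef_pos: [0.6385, -0.0416, 0.0944]
orientation: [3.136, 1.262, 3.005]
ft_force: [-0.4, 0.3, -0.2]
grip_width: 0.0306
t 27.15 world [ 0.6385 -0.0416  0.0944] shelf [-0.044  -0.008   0.0598] err [-0.0017  0.0012 -0.0018] F_shelf [-0.3138  0.2674 -0.3335] grip 0.030556588519663048
[-0.005  -0.0007 -0.015 ]
```

View pics/wrist14.png

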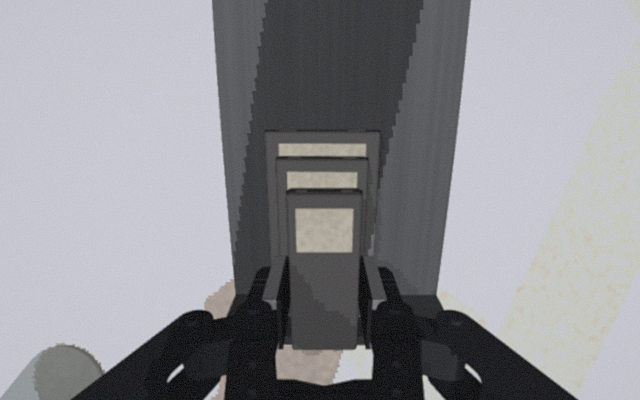

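```bash
python3 -m creep '{"jaw":[0.029,0.029,0.029,0.029],"dp":[[-0.003,-0.0004,-0.008],[-0.003,-0.0004,-0.007],[0,0,0],[0,0,0]],"twist":[[-0.001,0,-0.002],[0,0,0],[0,0,0],[0,0,0]]}'
python3 - <<'E'
from h import *
st,p,e=rep()
E
python3 -m creep '{"jaw":[0.029,0.029,0.029,0.029],"dp":[[-0.0005,0,-0.0015],[-0.0005,0,-0.0015],[0,0,0],[0,0,0]],"twist":[[0,0,0],[0,0,0],[0,0,0],[0,0,0]]}'
python3 - <<'E'
from h import *
st,p,e=rep()
E
```

```text
time: 27.7
eef_pos: [0.6315, -0.0421, 0.0781]
orientation: [3.139, 1.259, 3.006]
ft_force: [0.3, -0.6, -0.2]
grip_width: 0.0309
t 27.7 world [ 0.6315 -0.0421  0.0781] shelf [-0.0456 -0.0094  0.0422] err [-0.0009 -0.0012  0.0003] F_shelf [ 0.4409 -0.5475 -0.0451] grip 0.030886277124571475
time: 28.2
eef_pos: [0.6313, -0.0422, 0.0767]
orientation: [3.137, 1.261, 3.005]
ft_force: [-1.1, 0.2, 5.6]
grip_width: 0.0309
t 28.2 world [ 0.6313 -0.0422  0.0767] shelf [-0.0454 -0.0095  0.0408] err [-0.0012  0.0003  0.0002] F_shelf [-2.761   0.0189  4.9924] grip 0.030948765445988943
```

```bash
python3 -m creep '{"jaw":[0.029,0.029,0.029,0.029],"dp":[[0.0019,-0.0001,-0.0006],[0.0019,-0.0001,-0.0006],[0,0,0],[0,0,0]],"twist":[[0,0,0],[0,0,0],[0,0,0],[0,0,0]]}'; python3 -c "
from h import *
rep()"
python3 -m creep '{"jaw":[0.029,0.029,0.029,0.029],"dp":[[0.0009,0,-0.0003],[0.0009,0,-0.0003],[0,0,0],[0,0,0]],"twist":[[0,0,0],[0,0,0],[0,0,0],[0,0,0]]}'; python3 -c "
from h import *
rep()"
python3 -m creep '{"jaw":[0.029,0.029,0.029,0.029],"dp":[[0.0009,-0.0001,-0.0002],[0.0009,-0.0001,-0.0002],[0,0,0],[0,0,0]],"twist":[[0,0,0],[0,0,0],[0,0,0],[0,0,0]]}'; python3 -c "
from h import *
rep()"
```

```text
time: 28.7
eef_pos: [0.6343, -0.0426, 0.0757]
orientation: [3.138, 1.259, 3.005]
ft_force: [-1.9, 0.1, 6.4]
grip_width: 0.0309
t 28.7 world [ 0.6343 -0.0426  0.0757] shelf [-0.0421 -0.0096  0.0408] err [-0.0012 -0.0017  0.0005] F_shelf [-3.7593 -0.198   5.4773] grip 0.030869351663406167
time: 29.2
eef_pos: [0.6359, -0.0428, 0.0752]
orientation: [3.139, 1.259, 3.006]
ft_force: [-2.3, -0.3, 7.6]
grip_width: 0.0308
t 29.2 world [ 0.6359 -0.0428  0.0752] shelf [-0.0404 -0.0096  0.0409] err [-0.001  -0.002   0.0006] F_shelf [-4.4256 -0.6031  6.5192] grip 0.030821159775803908
time: 29.7
eef_pos: [0.6362, -0.0428, 0.0751]
orientation: [3.138, 1.255, 3.005]
ft_force: [-4.4, 1.6, 10.1]
grip_width: 0.031
t 29.7 world [ 0.6362 -0.0428  0.0751] shelf [-0.0401 -0.0095  0.0408] err [-0.0018 -0.0059  0.0008] F_shelf [-7.4678  1.0183  8.2184] grip 0.03096926445388114
```

Contact. One more step, then relax, release and rise.

```bash
python3 -m creep '{"jaw":[0.029,0.029,0.029,0.029],"dp":[[0.0009,0,-0.0002],[0.0009,0,-0.0002],[0,0,0],[0,0,0]],"twist":[[0,0,0],[0,0,0],[0,0,0],[0,0,0]]}'; python3 -c "
from h import *
rep()"
python3 -m creep '{"jaw":[0.029,0.029,0.034,0.04,0.046,0.05,0.05,0.05,0.05,0.05],"dp":[[-0.0026,0.0003,0.0012],[0,0,0],[0,0,0],[0,0,0],[0,0,0],[0.003,-0.0004,0.0095],[0.009,-0.0012,0.0285],[0,0,0],[0,0,0],[0,0,0]],"twist":[[0,0,0],[0,0,0],[0,0,0],[0,0,0],[0,0,0],[0,0,0],[0,0,0],[0,0,0],[0,0,0],[0,0,0]]}'
python3 - <<'E'
from h import *
st,p,e=rep()
from rig import eyes
import pickle
m=eyes.camera_model('wrist');pickle.dump((m,st),open('w15.pkl','wb'))
im=eyes.get_image('wrist');cv2.imwrite(f'pics/wrist15.png',im)
c=cv2.convertScaleAbs(im[100:370,205:455],alpha=2,beta=-20)
cv2.imwrite('pics/w15c.png',cv2.resize(c,None,fx=2.2,fy=2.2,interpolation=cv2.INTER_CUBIC))
E
```

```text
time: 30.2
eef_pos: [0.6363, -0.0428, 0.0751]
orientation: [3.138, 1.25, 3.004]
ft_force: [-6.8, 0.7, 11.5]
grip_width: 0.031
t 30.2 world [ 0.6363 -0.0428  0.0751] shelf [-0.04   -0.0095  0.0408] err [-0.0026 -0.0103  0.0011] F_shelf [-10.0399  -0.1733   8.9033] grip 0.030952321630467926
time: 31.45
eef_pos: [0.6484, -0.0435, 0.1109]
orientation: [3.139, 1.258, 3.006]
ft_force: [1.3, -0.2, -0.0]
grip_width: 0.0501
t 31.45 world [ 0.6484 -0.0435  0.1109] shelf [-0.0395 -0.0086  0.0786] err [-0.0012 -0.0027  0.0002] F_shelf [ 1.2918 -0.057   0.3828] grip 0.05005835698694916
```

View pics/w15c.png

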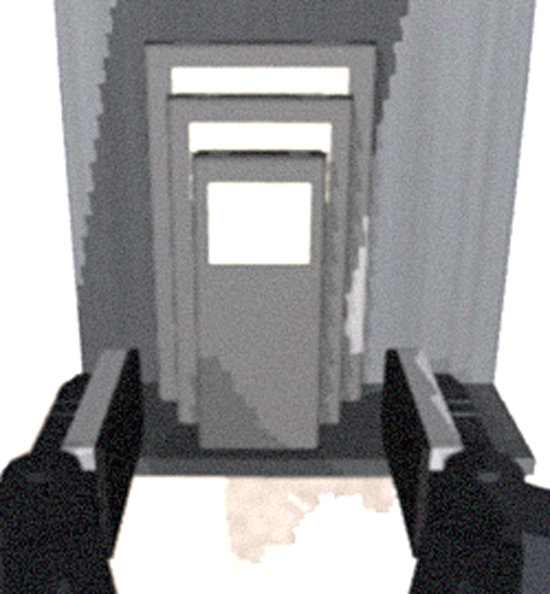

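```bash
python3 -m creep '{"jaw":[0.05,0.05,0.05,0.05,0.05,0.05,0.05],"dp":[[0.009,-0.001,0.03],[-0.03,0,0.04],[-0.04,0.03,0.03],[-0.04,0.03,0.02],[0,0,0],[0,0,0],[0,0,0]],"twist":[[0,0,0],[0,0,0],[0,0,0],[0,0,0],[0,0,0],[0,0,0],[0,0,0]]}'
python3 - <<'E'
from h import *
import pickle
m,st=pickle.load(open('w15.pkl','rb'))
f=lambda p:(p[0]/2.2+205-.3,p[1]/2.2+100-.3)
np.set_printoptions(precision=4,suppress=True)
for pts,z in((((147,46),(376,46),(360,401),(161,401)),.012),(((168,99),(353,99),(340,422),(180,423)),.024),(((191,155),(327,155),(319,448),(199,448)),.036)):
    c=W2S(plane(m,[f(p) for p in pts],O+RS[:,2]*z,RS[:,2]));print(c[:,:2].round(4).tolist(),c.mean(0),'yaw',(c[2]+c[3]-c[0]-c[1])[1]/(c[2]+c[3]-c[0]-c[1])[0])
rep()
from rig import eyes
for n in('wrist','top','side'): 
    im=eyes.get_image(n);cv2.imwrite(f'pics/{n}16.png',im)
    if n=='side':
        cv2.imwrite('pics/side16c.png',cv2.resize(cv2.convertScaleAbs(im[150:250,240:360],alpha=1.8),None,fx=5,fy=5,interpolation=cv2.INTER_CUBIC))
E
```

```text
time: 32.38
eef_pos: [0.5486, 0.014, 0.2312]
orientation: [-3.139, 1.26, 3.01]
ft_force: [0.1, -0.2, 0.1]
grip_width: 0.0503
[[-0.1042, -0.0394], [-0.1042, 0.019], [-0.001, 0.0191], [-0.001, -0.0401]] [-0.0526 -0.0104  0.012 ] yaw -0.0031057082072087853
[[-0.0925, -0.0331], [-0.0925, 0.0122], [-0.0015, 0.012], [-0.0012, -0.0333]] [-0.0469 -0.0106  0.024 ] yaw -0.0022592869678791584
[[-0.0813, -0.0267], [-0.0813, 0.0051], [-0.0011, 0.0052], [-0.0011, -0.027]] [-0.0412 -0.0109  0.036 ] yaw -0.0012980179060075308
t 32.38 world [0.5486 0.014  0.2312] shelf [-0.1776  0.0352  0.1607] err [ 0.0007 -0.0013  0.0018] F_shelf [ 0.086  -0.157   0.1344] grip 0.05028658923965352
```

View pics/wrist16.png

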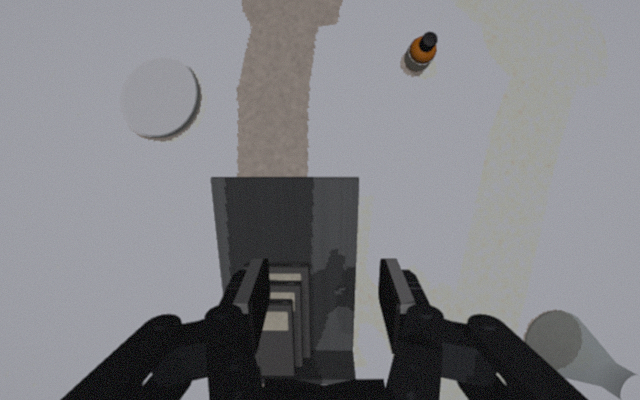

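View pics/side16c.png

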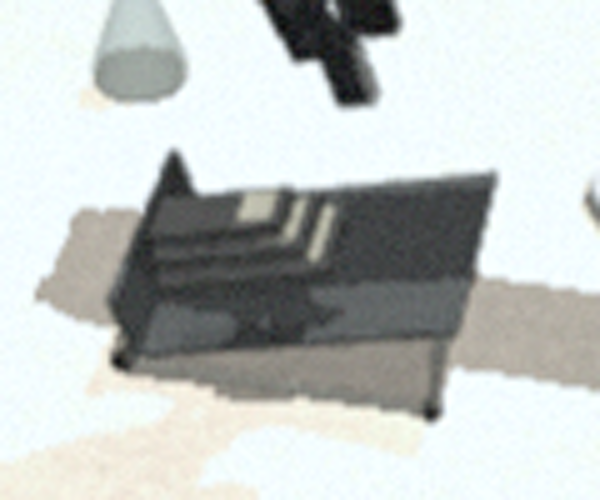

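View pics/top16.png

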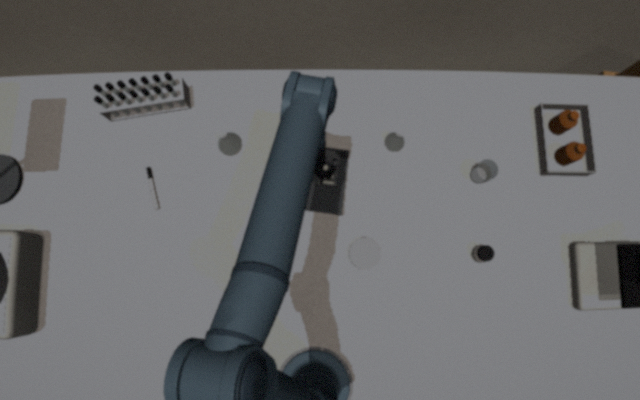

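```bash
python3 -c "
from rig import r
print(r.close_job(), r.state()['time'])"
```

```text
the job is handed in; nothing more can be done
the job is handed in; nothing more can be done
```

The stack is built as asked and handed in at about 32.5 s on the robot's clock, well under 72 s.

- **Wide case:** I pushed it down the slope with both fingertips until its end met the backstop, about 11 N at contact. I then closed the jaws lightly on its sides to fix its centre line.
- **Middle and narrow cases:** I picked each off the bench, set it down at about 5 N, slid it to the backstop (10–13 N) and released it.

**Last checks (wrist camera, after the final release):**
- **Centring:** the three centres sit at −10.4, −10.6 and −10.9 mm across the shelf, so they agree within about 0.5 mm. The shared offset of about 1.3 mm from the gripper's reading is a camera bias.
- **Squareness:** yaw is within 0.003 rad for all three.
- **Backstop:** all three lower ends read about 1 mm short of the backstop line. I take that as the same camera bias, because each case made firm contact when pushed.
- **Flatness:** the side view shows the stack lying flat.
- **Bystanders:** in the last top view the seven bystanders stand where they did at the start.

No check failed. The robot was clear of everything when I handed the job in.

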